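# Open the mill's roller bay and cradle its rollers

## Task

Open the roller mill's bay: lift the steel hatch out of its recess and slide it along its channel, under the bridge that carries the hopper, until it lies flat fully home against the end stop (the grip may have to be moved from the middle handle to the rear one on the way). Then gently lay the two long rollers from the tray in the bay, one in each pair of V-notches, centred lengthwise so that each is cradled by both its notches. Leave the short sleeve in the tray and everything else where it stands.

Things in the scene. Friction and masses are not known exactly. Their poses are not given: they have to be found in the camera images.
- mill: The roller mill, fixed, white with blue covers, 210 (its x) by 410 (its y) mm. Origin on the table under the centre of the shut hatch; z up; the hatch slides along -y of this frame. Deck at height 85. In it a recess 155 x 185 (x, y), 8 deep, centred on the origin, takes the hatch flush on a ledge. Two guide rails 12 high stand on the deck along the channel, inner faces at x = +-77.5
- bay (a point): centre of the bay's loading area, at deck height (85): mill x 0, y -22; axes as the mill's. The bay under the hatch is 134 wide (x), y from -84 to +84, floor at height 33; with the hatch home it is open to above for y -84 to +40
- hood (a point): middle of the hood's free lower edge: mill x 0, y +40, height 135. The hood, a blue plate 8 thick (top at 143), covers y 40 to 92 across the whole width and so the shut hatch's rear handle; it hangs on an end block, y 92 to 125, same top
- bridge (a point): middle of the bridge's lower edge that faces the bay: mill x 0, y -160, height 135. The blue bridge spans the channel from there to y -285, top at 145, with a sheet-metal hopper on it (y -190 to -285, up to height 245). The hatch's handles pass beneath, a gripper does not
- stop (a point): foot of the end stop's face, a dark bar 12 high across the channel, at mill x 0, y -273, height 85. With the hatch against it the hatch centre is at mill y -183
- groove_near (a point): centre of a roller laid properly in the V-notches on the mill's -x side: mill x -28, y -22, height 61. Axes as the mill's; the roller lies along y. Each groove is two 90-degree V-notches in line, 10 thick, centred 27 either side of this point along y, with free space for fingers between them down to height 33
- groove_far (a point): the same for the notches on the mill's +x side (mill x +28)
- hatch_center (a point): Centre of the loose steel hatch plate, 150 (x) by 180 (y) by 8 mm, 0.4 kg or so; seated at mill x 0, y 0, height 81; axes as the mill's when seated. It must be raised over 8 mm to leave the recess; lying on the deck this point is at height 89. Once its centre is past mill y -93 it can be let go and lies flat on the deck
- mid_handle (a point): centre of the hatch's middle handle: a dark bar 12 wide (x), 44 long (y), 10 high on two posts, bar centre 29 above the plate's centre, 10 mm from the centre towards -y; 20 free beneath the bar
- rear_handle (a point): centre of the rear handle: the same bar but 34 long, bar centre 29 above the plate's centre, 70 mm from the centre towards +y
- roller_a_center (a point): Centre of a steel roller, 26 dia x 80 long plus a thin dark journal (12 dia x 6) at each end, about 0.3 kg. Its axis is its x axis. Starts lying in a nest of the tray, centre at height 33
- roller_b_center (a point): the other roller, identical; either may go in either groove
- sleeve_center (a point): Centre of the short plain sleeve, 26 dia x 40 long, lying along its x axis in the remaining nest of the tray; not to be moved
- tray: Fixed grey tray, 198 (x) by 124 (y), rim 12 high, base 6 thick, origin under its centre. Three nests (low white V-rests 36 long, within the roller's width) at x -56, 0, +56; what lies in them lies along the tray's y. Which nest holds what varies
- sieve: shallow round steel sieve pan, 110 dia x 30, to the right of the mill; origin under its centre
- jar: glass jar with white lid, 64 dia x 100, beyond the tray; origin under its centre
- cup: small steel cup, 44 dia x 42, standing on the mill's end block (its foot at height 143); origin under its centre
- brush: cleaning brush, 160 long, under 35 high, lying across the top of the mill's hood; origin under its middle
- weight: knobbed brass weight, 30 dia x 44, beyond the tray near the mill's end; origin under its centre
- flask: white plastic bottle, 60 dia x 130, to the right of the mill; origin under its centre
Not all that is in view belongs to the job. What is shaped like the part that bears hatch_center but turquoise is not meant.

How it is judged (in metres and radians):
On the way, in this order (a step that is already met when the one before it is completed fails the run):
1. the hatch is lifted clear of its recess, still above the bay (z of hatch_center in the frame of mill between 0.0885 and 0.14 m and y of hatch_center in the frame of mill between -0.08 and 0.02 m), for 0.1 s.
2. the hatch lies flat in its channel, home against the stop (y of hatch_center in the frame of mill between -0.19 and -0.17 m and z of hatch_center in the frame of mill between 0.085 and 0.093 m and angle between hatch_center's own z axis and vertical below 0.05 rad), for 0.2 s.
At the end, for the whole second after the job is handed in: the hatch lies flat on the deck (within 4 mm of height, 0.05 rad) within 13 mm of the end stop; one long roller in each groove: axis within 4 mm of the groove's centre across and in height, within 12 mm lengthwise and 0.08 rad of its direction (all of step 2 and ((x of roller_a_center in the frame of groove_near between -0.004 and 0.004 m and z of roller_a_center in the frame of groove_near between -0.004 and 0.004 m and y of roller_a_center in the frame of groove_near between -0.012 and 0.012 m and angle between the x axis of roller_a_center and the y axis of groove_near, either way round below 0.08 rad and x of roller_b_center in the frame of groove_far between -0.004 and 0.004 m and z of roller_b_center in the frame of groove_far between -0.004 and 0.004 m and y of roller_b_center in the frame of groove_far between -0.012 and 0.012 m and angle between the x axis of roller_b_center and the y axis of groove_far, either way round below 0.08 rad) or (x of roller_a_center in the frame of groove_far between -0.004 and 0.004 m and z of roller_a_center in the frame of groove_far between -0.004 and 0.004 m and y of roller_a_center in the frame of groove_far between -0.012 and 0.012 m and angle between the x axis of roller_a_center and the y axis of groove_far, either way round below 0.08 rad and x of roller_b_center in the frame of groove_near between -0.004 and 0.004 m and z of roller_b_center in the frame of groove_near between -0.004 and 0.004 m and y of roller_b_center in the frame of groove_near between -0.012 and 0.012 m and angle between the x axis of roller_b_center and the y axis of groove_near, either way round below 0.08 rad))); the robot touches nothing.
It fails at once if the short sleeve is moved more than 20 mm (distance of sleeve_center from where it was at the start of the episode above 0.02 m).
It fails at once if a roller is dropped (falls faster than 0.45 m/s out of the fingers, as from 10 mm up) ((linear speed of roller_a above 0.45 m/s and contact force between the fingers and roller_a below 0.1 N) or (linear speed of roller_b above 0.45 m/s and contact force between the fingers and roller_b below 0.1 N)).
It fails at once if a roller is rammed (over 100 N between it and the mill) (contact force between any of roller_a, roller_b and mill above 100 N).
It fails at once if the sieve, jar, cup, brush, weight or flask is moved more than 30 mm (distance of any of sieve, jar, cup, brush, weight, flask from where it was at the start of the episode above 0.03 m).
It also fails if it takes over 72 s, if anything falls off the work surface, if the arm or the gripper's body presses on something with over 40 N, if the wrist force passes 120 N, or if a joint passes its speed limit or range.

## Robot

A 6-joint arm with a two-finger parallel gripper is mounted at the origin on the work surface. World frame = base frame: x ahead of the robot, y to its left, z up, the work surface at z = 0. Lengths are in m, angles in degrees, forces in N, time in s.
With the tool pointing down it reaches from about 0.275 to 0.825 m from the base axis. Payload 4.9 kg.
Tool frame: the origin (TCP) lies midway between the tips of the shut fingers; the grasp point (between the pads) lies 19 mm behind it; z points along the fingers, y is the direction in which the jaws open and shut (so a half turn about z gives the same grasp; the last joint's range is limited). The gripper opens to 85 mm and grips with 20 to 120 N. Pads are 22 mm wide; open, the fingers measure 114 mm over their backs; the gripper's body (76 mm by 85 mm) begins 54 mm behind the grasp point. The pads swing forward as they close: fully open they stand 13 mm farther back than shut.
Start: joints at [-73.121, 18.69, -11.035, 60.275, 0, 82.311], TCP at [0.229, -0.5, 0.231] pointing down, gripper open.
Joint ranges: [-152.03, 152.03], [-55.5, 102.48], [-74.3, 77.21], [-110.64, 120.58], [-84.22, 78.4], [-180, 180]. Speed limits (degrees/s): [147.25, 147.25, 180, 180, 180, 180].

## Interface

Orientations are given as [roll, pitch, yaw] about the fixed x, y, z axes, in that order (R = Rz(yaw) Ry(pitch) Rx(roll)).
In Python, from cell import get_obs, get_image, job_done gives the robot as it stands. The module is installed in compiled form; this text tells all that it offers.
- The arm moves only by the tool play_rows, never from a script. Its argument "plan" is a list of rows, each a list of 7 numbers: the shift along the tool's x, y, z in m, then the turn, a rotation vector about the tool's x, y, z in rad, then the closure, from 0 (fully open) to 1 (shut). In form: [[tx, ty, tz, wx, wy, wz, claw], ...]. A call has 1 to 5 rows; each row shifts and turns the commanded pose from where the row before left it, along the tool's axes as they then stand; what a row does not reach is not made up. A row lasts 1/8 s, in which the tool goes at most 62.5 mm and 10.7 degrees, less where a joint would pass 70% of its speed; a pose out of reach is approached as far as the arm can. A call is refused whole if a number of a shift passes 0.0625 or a number of a turn 0.188, either way. A call with a gripper value outside its range is refused whole. The fingers move at their own pace and stop on an object; "grip_force" is the grip in N (left out, the last holds). Time passes only in rows, so rows that do not move let the fingers close. It gives the time, the measured TCP pose, the force and the opening at its end, in the units of the state.
- get_obs(): the state, without advancing time (a new reading comes with each control period).
- get_image(name): name is "scene" or "top"; returns a dict with "pixels" (480x640x3 uint8, red, green, blue), "fovy" (degrees; the focal length in pixels is half the picture's height over the tangent of half this angle, whatever the lens; pixels are square), "cx", "cy" (the principal point, pixels), "position" and "orientation" of the camera in the world. Camera axes: x right, y up, looking along -z (the intrinsics and any distortion apply to the point x, -y, -z); pixel columns grow to the right and rows downward; lengths in m; the calibration is good to about 2 mm. A picture is of the moment at which its call begins. There is no depth.
- job_done(): hands the job in, once; it reports no verdict.
The state is a dict: "clock": time; "q": joint angles; "joint_vel": joint speeds; "joint_torque": joint torques, N m; "position": TCP position; "eef_rot": TCP orientation; "ft_force": force on the tool from outside, world axes, zero at the start; "ft_torque": the same for the moment, N m; "opening": finger opening in m.
Only numpy, scipy, OpenCV 4.12 (cv2) and the standard library are available. Lean on these libraries where they do the work, as an engineer would, in place of code of your own. Each camera call takes 0.05 s, during which the arm holds its last target. There are 200 camera calls.

## Working session

There is one attempt and no reset: what is moved stays moved. The work goes in short steps, Python scripts to look and compute and a tool call to move; the robot and the scene stay as the last step left them, time stands still between calls to the robot, and variables do not carry over. Pictures are saved under pics/ and viewed, about 8 in all and at most 12, crops included, and the job is handed in when it is done.

Besides the shell and the picture viewer there is one more tool, called after ">>>" as name([rows], argument=value, ...), one row to a line, values as JSON. play_rows: Moves the arm, as the interface text tells. Its arguments: {"type":"object","properties":{"plan":{"type":"array","items":{"type":"array","items":{"type":"number"}}},"grip_force":{"type":"number"}},"required":["plan"]}

```bash
mkdir -p pics
python3 - <<'E'
from cell import *
import cv2,pickle
o=get_obs();print(o)
for n in("scene","top"):
    d=get_image(n);pickle.dump(d,open(n+".pkl","wb"));print(n,{k:v for k,v in d.items() if k!="pixels"})
    cv2.imwrite(f"pics/{n}0.png",d["pixels"][:,:,::-1])
E
```

```text
{'clock': 0.0, 'q': array([-7.31215705e+01,  1.87333299e+01, -1.10947144e+01,  6.02732274e+01,
       -1.42451583e-04,  8.23116790e+01]), 'joint_vel': array([ 0.08935732,  0.04124637, -0.0245945 ,  0.03576162, -0.0809091 ,
        0.04052535]), 'joint_torque': array([ 7.69863564e-04, -4.43401444e+01,  2.62438470e+01,  1.55103381e-02,
       -1.51598329e-04, -1.91807914e-05]), 'position': array([ 0.22850506, -0.49962635,  0.23047295]), 'eef_rot': array([-1.79899620e+02, -1.34073776e-02,  2.45667389e+01]), 'ft_force': array([-0.09045141, -0.85567714, -0.03261087]), 'ft_torque': array([-0.01072182, -0.00444115, -0.05911848]), 'opening': 0.08525933991445982}
scene {'fovy': 46.46745435656013, 'cx': 318.8257865595371, 'cy': 236.273463384107, 'position': array([1.6145023 , 0.16042474, 0.83819176]), 'orientation': array([57.13011134, -1.18675154, 99.52650785])}
top {'fovy': 54.05595761251689, 'cx': 318.9513655579164, 'cy': 246.3498346114583, 'position': array([0.29098634, 0.00947295, 1.31880129]), 'orientation': array([  9.28909237,  -1.06639514, -89.24944232])}
```

View pics/scene0.png

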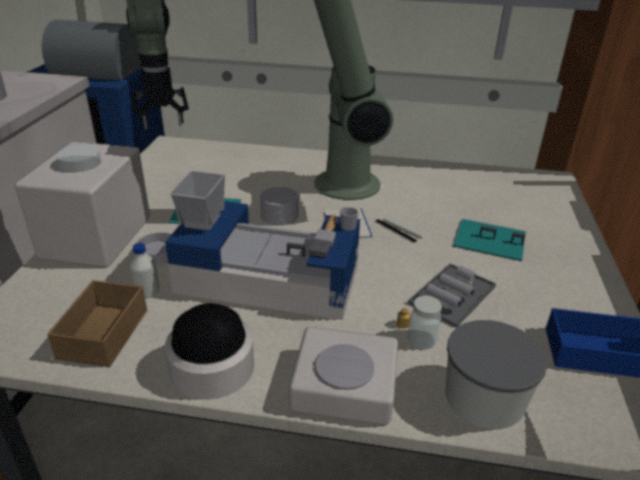

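View pics/top0.png

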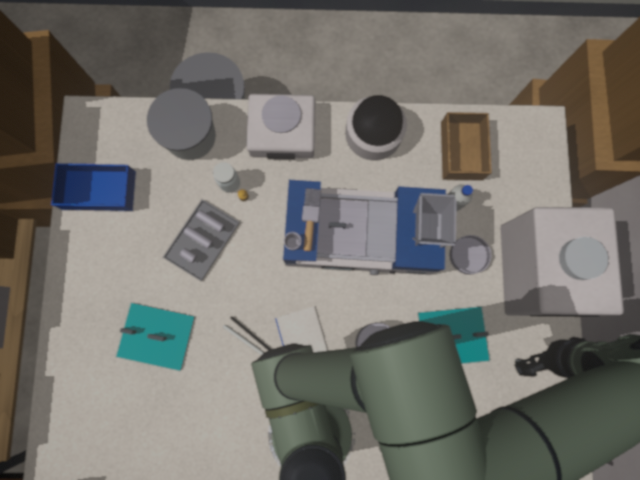

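```bash
cat > h.py <<'E'
import numpy as np,cv2,pickle
from scipy.spatial.transform import Rotation as R
def cam(d):
    f=240/np.tan(np.radians(d["fovy"]/2)); return f,R.from_euler("xyz",d["orientation"],degrees=True).as_matrix(),np.array(d["position"])
def ray(d,u,v,z):
    f,M,p=cam(d); r=M@np.array([(u-d["cx"])/f,-(v-d["cy"])/f,-1]); return (p+r*(z-p[2])/r[2])
def proj(d,X):
    f,M,p=cam(d); c=(np.atleast_2d(X)-p)@M; return np.c_[d["cx"]-f*c[:,0]/c[:,2],d["cy"]+f*c[:,1]/c[:,2]]
def load(n): return pickle.load(open(n+".pkl","rb"))
def snap(n,k):
    from cell import get_image
    d=get_image(n);pickle.dump(d,open(k+".pkl","wb"));return d
def mill(p,x): # p = X,Y,yaw ; x mill coords -> world
    x=np.atleast_2d(np.array(x,float)); c,s=np.cos(p[2]),np.sin(p[2])
    return np.c_[p[0]+c*x[:,0]-s*x[:,1],p[1]+s*x[:,0]+c*x[:,1],x[:,2]]
E
python3 - <<'E'
from h import *
t=load("top");s=load("scene")
a=cv2.resize(t["pixels"][165:285,155:480],(780,288),interpolation=cv2.INTER_CUBIC)
b=cv2.resize(s["pixels"][180:325,150:510],(780,310),interpolation=cv2.INTER_CUBIC)
cv2.imwrite("pics/c1.png",np.vstack([a,b])[:,:,::-1])
h=cv2.cvtColor(t["pixels"],cv2.COLOR_RGB2HSV)
m=cv2.inRange(h,(105,120,30),(125,255,255))
for c in cv2.findContours(m,0,1)[0]:
    if cv2.contourArea(c)>300: print(cv2.contourArea(c),cv2.minAreaRect(c),cv2.approxPolyDP(cv2.convexHull(c),3,True).ravel().reshape(-1,2).tolist())
print("tray ctr",ray(t,202,240,.012),"mill orig guess",ray(t,346,228,.085))
E
```

```text
1936.5 ((420.5163269042969, 228.10340881347656), (48.12376022338867, 79.11128997802734), 2.353296995162964) [[399, 188], [443, 191], [442, 268], [395, 264]]
710.5 ((302.33135986328125, 207.30474853515625), (28.29022216796875, 51.59376907348633), 4.184916019439697) [[291, 181], [318, 183], [302, 233], [287, 230]]
3053.0 ((90.0, 186.0), (44.0, 76.0), 90.0) [[56, 164], [126, 166], [124, 206], [65, 208], [52, 204]]
tray ctr [0.51782923 0.31661936 0.012     ] mill orig guess [ 0.54406255 -0.08263076  0.085     ]
```

View pics/c1.png

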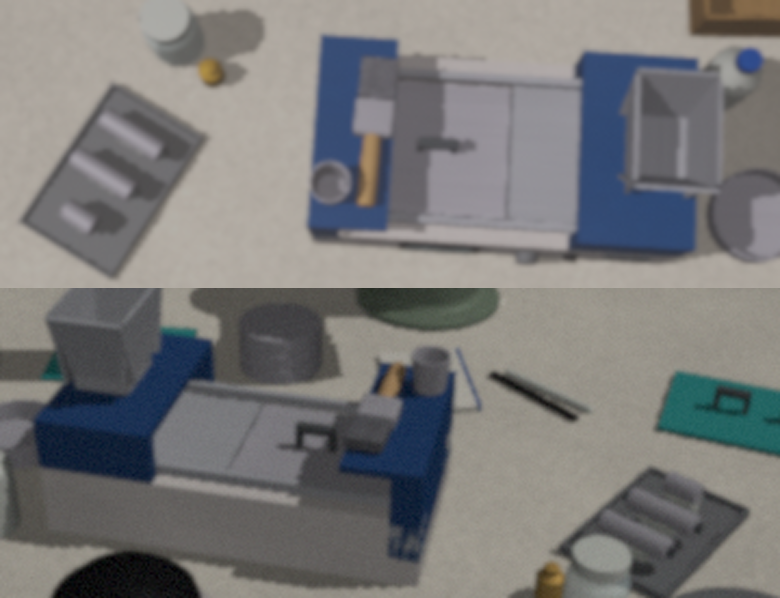

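```bash
cat > meas.py <<'E'
from h import *
t=load("top");S=4
big=cv2.resize(t["pixels"],None,fx=S,fy=S,interpolation=cv2.INTER_CUBIC)
up=lambda q:(np.asarray(q,float)+.5)/S-.5
hsv=cv2.cvtColor(big,cv2.COLOR_RGB2HSV)
m=cv2.inRange(hsv,(105,110,30),(125,255,255))
def runs(r): # boundary pts world
    return np.array(r)
def L(pts,z): return np.array([ray(t,u,v,z)[:2] for u,v in pts])
col=lambda u:up(np.flatnonzero(m[int(165*S):int(285*S),int(u*S)])[0]+165*S-.5)
far=np.vstack([L([(u,col(u)) for u in range(292,317,2)],.143),L([(u,col(u)) for u in range(402,442,2)],.145)])
def side(rows,lo,hi,last,z):
    o=[]
    for v in rows:
        x=np.flatnonzero(m[int(v*S),int(lo*S):int(hi*S)])
        if len(x): o.append((up((x[-1]+.5 if last else x[0]-.5)+lo*S),v))
    return L(o,z)
hl=side(range(190,222,2),275,300,0,.143)
hr=side(range(184,188),300,330,1,.143)
bl=side(range(194,258,3),385,415,0,.145); br=side([190,191,192]+list(range(250,262,2)),430,455,1,.145)
vx,vy,x0,y0=cv2.fitLine(far.astype(np.float32),cv2.DIST_HUBER,0,.001,.001).ravel()
if vy<0: vx,vy=-vx,-vy
yaw=np.arctan2(-vx,vy);ex=np.array([np.cos(yaw),np.sin(yaw)]);ey=np.array([-ex[1],ex[0]])
print("yaw",np.degrees(yaw),"far x spread",np.std(far@ex)*1e3,"hood/bridge far",np.median(far[:13]@ex),np.median(far[13:]@ex))
for n,q,y in(("hl",hl,.125),("hr",hr,.040),("bl",bl,-.160),("br",br,-.285)):
    f=np.polyfit(q@ex,q@ey,1)
    print(n,len(q),np.round(np.median(q@ey)-y,4),"std",np.round(np.std(q@ey)*1e3,1),"edge yaw off",np.degrees(np.arctan(f[0])))
X=np.median(far@ex)-.105
print("X' from far",X)
# near edge: brightness profile on bridge columns
for u in(402,406,410): print(u,[int(x) for x in big[int(255*S):int(272*S):2,int(u*S)].sum(1)])
g=cv2.cvtColor(big,cv2.COLOR_RGB2GRAY)
for n,(a,b,c,d) in {"tray":(160,195,245,285)}.items():
    q=g[b*S:d*S,a*S:c*S]; print("gray levels",np.percentile(q,[5,15,25,35,50,70,90]))
    k=cv2.inRange(q,0,125); k=cv2.morphologyEx(k,cv2.MORPH_CLOSE,np.ones((41,41)))
    cs=max(cv2.findContours(k,0,1)[0],key=cv2.contourArea)
    r=cv2.approxPolyDP(cv2.convexHull(cs),20,True).reshape(-1,2)
    P=L([up(np.array(p)+[a*S,b*S]) for p in r],.012);print(up(r+[a*S,b*S]).round(1).tolist(),P.round(4).tolist())
    if len(P)==4: print("sides",np.linalg.norm(P-np.roll(P,1,0),axis=1),"ctr",P.mean(0))
    br_=cv2.inRange(q,140,255); tm=np.zeros_like(q);cv2.fillPoly(tm,[r],255);tm=cv2.erode(tm,np.ones((13,13)))
    for cc in cv2.findContours(br_&tm,0,1)[0]:
        if cv2.contourArea(cc)>300:
            R_=cv2.minAreaRect(cc);print(cv2.contourArea(cc)/16,up(np.array(R_[0])+[a*S,b*S]),np.array(R_[1])/S,R_[2],ray(t,*up(np.array(R_[0])+[a*S,b*S]),.04))
E
python3 meas.py
```

```text
yaw -2.6604311 far x spread 0.3092337698135386 hood/bridge far 0.6513167806790878 0.6512242587432598
hl 16 -0.0268 std 0.2 edge yaw off -0.01836431004102414
hr 4 -0.0177 std 0.2 edge yaw off -2.11177942298364
bl 22 -0.0238 std 0.7 edge yaw off 0.35229562884648846
br 9 -0.0192 std 7.3 edge yaw off 3.147710574491771
X' from far 0.5462271048640525
402 [241, 243, 243, 243, 243, 243, 244, 244, 245, 245, 245, 246, 244, 245, 246, 246, 245, 245, 245, 244, 241, 236, 231, 218, 202, 188, 182, 187, 199, 219, 237, 256, 265, 278]
406 [241, 240, 240, 241, 242, 243, 243, 243, 245, 245, 245, 245, 246, 245, 244, 243, 243, 243, 242, 241, 239, 235, 230, 220, 205, 191, 181, 182, 192, 212, 230, 248, 254, 265]
410 [239, 239, 240, 240, 241, 240, 241, 242, 241, 241, 241, 241, 240, 240, 243, 243, 243, 241, 240, 240, 240, 237, 234, 224, 210, 197, 187, 184, 186, 200, 213, 226, 229, 236]
gray levels [ 83. 103. 112. 118. 164. 169. 173.]
[[202.6, 199.9], [244.4, 224.9], [199.1, 284.4], [159.6, 253.9]] [[0.6338, 0.321], [0.5632, 0.1997], [0.3932, 0.3179], [0.4766, 0.4322]]
sides [0.19256125 0.14040865 0.20710352 0.14150639] ctr [0.51669933 0.31769744]
52.28125 [186.21047592 255.43313217] [13.38794136  4.63078833] 34.215702056884766 [0.46948392 0.35069895 0.04      ]
114.9375 [196.16455078 237.43754959] [27.47774124  4.78026772] 32.34744644165039 [0.51985711 0.32638973 0.04      ]
114.375 [208.23168564 220.88316727] [27.26701736  4.75031281] 32.2756462097168 [0.56692856 0.29572426 0.04      ]
```

```bash
cat > m2.py <<'E'
from h import *
from scipy.ndimage import map_coordinates as mc
def edge(d,p,q,ch,lvl=None):
    n=int(np.hypot(q[0]-p[0],q[1]-p[1])*8)+1;s=np.linspace(0,1,n);u=p[0]+s*(q[0]-p[0]);v=p[1]+s*(q[1]-p[1])
    im=d["pixels"].astype(float);im=im[:,:,2]-im[:,:,0] if ch=="b" else im.mean(2)
    g=cv2.GaussianBlur(mc(im,[v,u],order=1)[None],(0,0),4).ravel();k=np.argmax(abs(np.gradient(g)));return u[k],v[k]
t=load("top");s=load("scene")
yaw=np.radians(-2.66);ex=np.array([np.cos(yaw),np.sin(yaw)]);ey=np.array([-ex[1],ex[0]])
def rep(n,d,segs,z,ax,val,ch="b"):
    P=np.array([ray(d,*edge(d,*g,ch),z)[:2] for g in segs]);w=P@ax
    f=np.polyfit(P@(ey if ax is ex else ex),w,1)
    print(n,"off %.4f sd %.1fmm slope %.2fdeg"%(np.median(w)-val,w.std()*1e3,np.degrees(np.arctan(f[0]))),np.round((w-val)*1e3,0))
V=lambda us,a,b:[((u,a),(u,b)) for u in us]
H=lambda vs,a,b:[((a,v),(b,v)) for v in vs]
rep("hood far",t,V(range(293,317,2),172,192),.143,ex,.105)
rep("bridge far",t,V(range(402,424,2),180,198),.145,ex,.105)
rep("bridge near",t,V(range(400,440,3),261,271),.145,ex,-.105,"g")
rep("hood near",t,V(range(288,316,3),255,270),.143,ex,-.105,"g")
rep("hood left",t,H(range(188,235,4),278,298),.143,ey,.125)
rep("hood right",t,H(list(range(185,190))+list(range(224,258,3)),310,330),.143,ey,.040)
rep("bridge left",t,H(range(194,258,4),388,410),.145,ey,-.160)
rep("bridge right",t,H(list(range(248,264,2)),436,455),.145,ey,-.285)
rep("seam",t,H(range(205,250,4),363,373),.085,ey,-.0915,"g")
# overlay
p=(0.5462*ex+-.0255*ey).tolist()+[yaw];print("pose",p)
out=[]
for d,(a,b,c,e),S in((t,(155,165,480,285),2.4),(s,(150,180,510,325),2.16)):
    im=cv2.resize(d["pixels"],None,fx=S,fy=S,interpolation=cv2.INTER_CUBIC)[:,:,::-1].copy()
    def poly(pts,col): cv2.polylines(im,[(proj(d,mill(p,pts))*S).round().astype(int)],True,col,1)
    poly([(x,y,.143) for x,y in((.105,.125),(.105,.04),(-.105,.04),(-.105,.125))],(0,255,255))
    poly([(x,y,.145) for x,y in((.105,-.16),(.105,-.285),(-.105,-.285),(-.105,-.16))],(0,255,255))
    poly([(x,y,.085) for x,y in((.075,.09),(.075,-.09),(-.075,-.09),(-.075,.09))],(0,0,255))
    poly([(x,y,.115) for x,y in((.006,.012),(.006,-.032),(-.006,-.032),(-.006,.012))],(0,255,0))
    im=im[int(b*S):int(e*S),int(a*S):int(c*S)][:, :770];out.append(im)
w=min(o.shape[1] for o in out);cv2.imwrite("pics/c2.png",np.vstack([o[:,:w] for o in out]))
E
python3 m2.py
```

```text
hood far off 0.5485 sd 0.3mm slope -0.00deg [549. 548. 548. 549. 549. 549. 549. 549. 549. 549. 548. 549.]
bridge far off 0.5485 sd 0.2mm slope -0.03deg [549. 549. 548. 549. 548. 548. 549. 549. 549. 549. 548.]
bridge near off 0.5481 sd 3.4mm slope -3.46deg [543. 543. 543. 551. 544. 544. 550. 550. 551. 544. 550. 550. 551. 546.]
hood near off 0.5424 sd 7.8mm slope -17.76deg [535. 535. 535. 535. 534. 550. 550. 550. 551. 551.]
hood left off -0.0239 sd 0.3mm slope -0.19deg [-24. -24. -24. -24. -24. -24. -24. -24. -24. -24. -24. -23.]
hood right off -0.0095 sd 6.2mm slope -2.41deg [-20. -20. -21. -22. -22.  -9.  -9.  -9.  -9.  -9.  -9.  -8.  -8.  -8.
 -22. -21. -21.]
bridge left off -0.0223 sd 0.4mm slope 0.22deg [-21. -22. -22. -22. -22. -23. -23. -23. -22. -22. -22. -22. -22. -22.
 -22. -22.]
bridge right off -0.0211 sd 0.2mm slope 0.38deg [-21. -21. -21. -21. -21. -21. -21. -21.]
seam off -0.0180 sd 0.5mm slope -0.00deg [-18. -18. -19. -18. -18. -18. -18. -19. -19. -18. -18. -18.]
pose [0.5444280477485043, -0.05082116512588425, np.float64(-0.04642575810304917)]
```

View pics/c2.png

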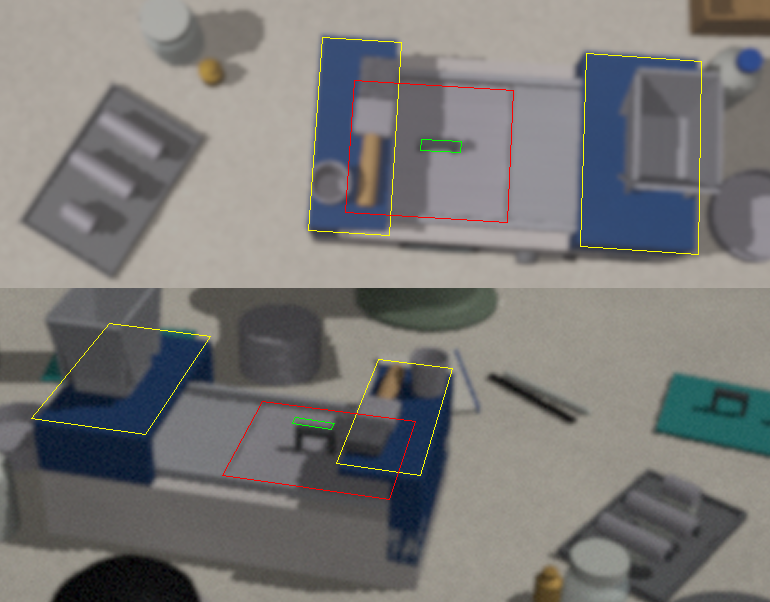

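>>> play_rows([
  [0,0,-0.017,0,0,-0.182,0],
  [0,0,-0.017,0,0,-0.182,0],
  [0,0,-0.017,0,0,-0.182,0],
  [0,0,-0.017,0,0,-0.182,0],
  [0,0,-0.017,0,0,-0.182,0],
])

```text
clock: 0.72
position: [0.2286, -0.4999, 0.3164]
eef_rot: [-180.0, -0.0, 77.1]
ft_force: [-0.4, -0.7, -0.4]
opening: 0.0855
```

>>> play_rows([
  [0,0,-0.017,0,0,-0.184,0],
  [0.05,0.033,0,0,0,0,0],
  [0.05,0.033,0,0,0,0,0],
  [0.05,0.033,0,0,0,0,0],
  [0.05,0.033,0,0,0,0,0],
])

```text
clock: 1.35
position: [0.3708, -0.3051, 0.333]
eef_rot: [-180.0, -0.0, 87.2]
ft_force: [0.5, -0.3, -0.6]
opening: 0.0853
```

>>> play_rows([
  [0.05,0.033,0,0,0,0,0],
  [0.05,0.033,0,0,0,0,0],
  [0.05,0.033,0,0,0,0,0],
  [0.05,0.033,0,0,0,0,0],
  [0.05,0.033,0,0,0,0,0],
])

```text
clock: 1.98
position: [0.5477, -0.0632, 0.333]
eef_rot: [-180.0, 0.0, 87.3]
ft_force: [1.0, -0.3, -0.7]
opening: 0.0859
```

>>> play_rows([
  [0,0,0,0,0,0,0],
  [0,0,0,0,0,0,0],
])

```text
clock: 2.22
position: [0.5465, -0.065, 0.3327]
eef_rot: [-179.9, 0.0, 87.3]
ft_force: [0.0, 0.3, -0.4]
opening: 0.0854
```

>>> play_rows([
  [0,0,0.053,0,0,0,0],
  [0,0,0.053,0,0,0,0],
  [0,0,0.053,0,0,0,0],
  [0,0,0.053,0,0,0,0],
  [0,0,0,0,0,0,0],
])

```text
clock: 2.85
position: [0.5426, -0.0657, 0.118]
eef_rot: [-179.5, -0.1, 87.1]
ft_force: [0.2, 0.1, 0.5]
opening: 0.0852
```

Run:
```python
from h import *
t=snap("top","t1");s=snap("scene","s1")
a=cv2.resize(t["pixels"][170:290,270:480],(700,400),interpolation=cv2.INTER_CUBIC)[:, :420]
b=cv2.resize(s["pixels"][190:310,200:380],(600,400),interpolation=cv2.INTER_CUBIC)[:, :380]
cv2.imwrite("pics/c3.png",np.hstack([a,b])[:,:,::-1])
```

```text
(no output)
```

View pics/c3.png

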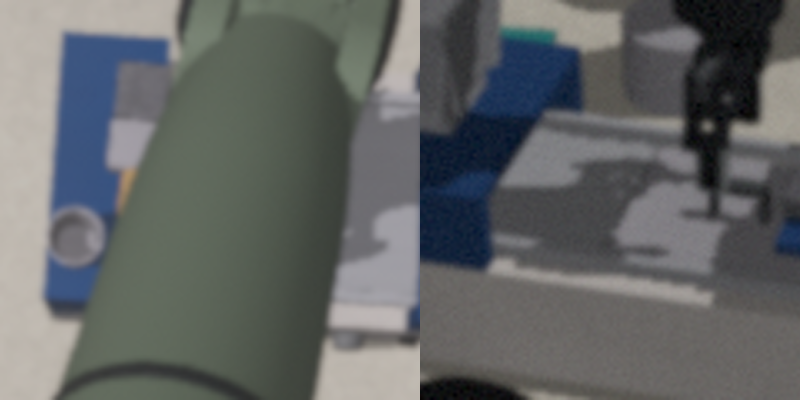

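>>> play_rows([
  [0.005,0,0.013,0,0,0,0],
  [0,0,0.012,0,0,0,0],
  [0,0,0,0,0,0,0],
])

```text
clock: 3.32
position: [0.5466, -0.0597, 0.0957]
eef_rot: [-179.9, -0.0, 87.3]
ft_force: [0.8, 0.5, 0.1]
opening: 0.0855
```

>>> play_rows([
  [0,0,0,0,0,0,0.5],
  [0,0,0,0,0,0,1],
  [0,0,0,0,0,0,1],
  [0,0,0,0,0,0,1],
  [0,0,0,0,0,0,1],
], grip_force=70)

```text
clock: 3.95
position: [0.5474, -0.06, 0.0967]
eef_rot: [180.0, 0.0, 87.2]
ft_force: [-0.4, 0.1, 2.4]
opening: 0.0103
```

>>> play_rows([
  [0,0,-0.005,0,0,0,1],
  [0,0,-0.005,0,0,0,1],
  [0,0,-0.004,0,0,0,1],
  [0,0,0,0,0,0,1],
  [0,0,0,0,0,0,1],
])

```text
clock: 4.58
position: [0.5471, -0.06, 0.1102]
eef_rot: [-180.0, -0.0, 87.2]
ft_force: [0.1, -0.9, -2.6]
opening: 0.0103
```

Run:
```python
from h import *
s=snap("scene","s2")
cv2.imwrite("pics/c4.png",cv2.resize(s["pixels"][190:320,180:380],(800,520),interpolation=cv2.INTER_CUBIC)[:,:,::-1])
from cell import get_obs;o=get_obs();print(o["ft_force"],o["ft_torque"],o["opening"])
```

```text
[ 0.00992167  0.48410088 -3.65927294] [-0.00959338 -0.0891742  -0.00048312] 0.009939061802428716
```

View pics/c4.png

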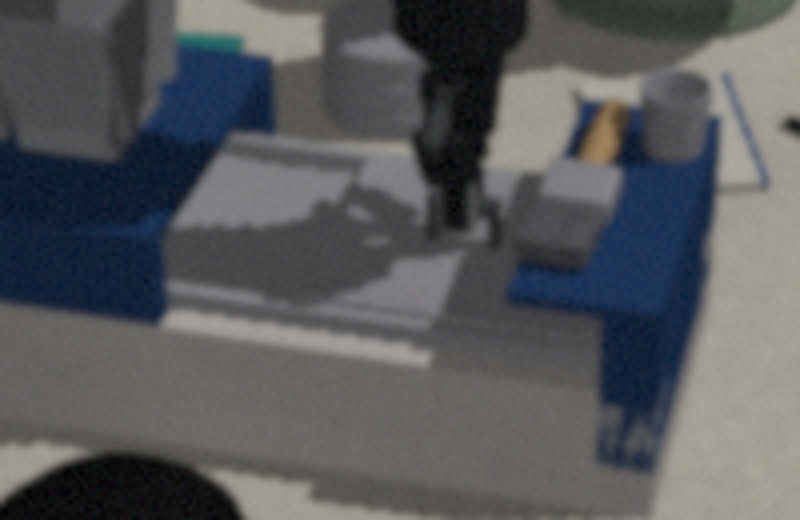

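>>> play_rows([
  [-0.015,0,0,0,0,0,1],
  [-0.02,0,0,0,0,0,1],
  [-0.02,0,0,0,0,0,1],
  [-0.02,0,0,0,0,0,1],
  [0,0,0,0,0,0,1],
])

```text
clock: 5.25
position: [0.5436, -0.1373, 0.1103]
eef_rot: [180.0, 0.0, 87.1]
ft_force: [0.3, 0.6, -4.2]
opening: 0.0104
```

>>> play_rows([
  [-0.015,0,0,0,0,0,1],
  [-0.015,0,0,0,0,0,1],
  [0,0,0,0,0,0,1],
])

```text
clock: 5.62
position: [0.5423, -0.1662, 0.1104]
eef_rot: [180.0, 0.0, 87.2]
ft_force: [-0.9, 0.5, -3.8]
opening: 0.0104
```

>>> play_rows([
  [0,0,0.003,0,0,0,1],
  [0,0,0.003,0,0,0,1],
  [0,0,0,0,0,0,1],
])

```text
clock: 6.0
position: [0.5421, -0.1645, 0.1047]
eef_rot: [-180.0, 0.0, 87.3]
ft_force: [-2.1, 0.8, 2.6]
opening: 0.0102
```

>>> play_rows([
  [0,0,0,0,0,0,0.6],
  [0,0,0,0,0,0,0],
  [0,0,0,0,0,0,0],
  [0,0,-0.02,0,0,0,0],
  [0,0,-0.03,0,0,0,0],
])

```text
clock: 6.62
position: [0.5414, -0.1645, 0.1539]
eef_rot: [-179.9, -0.1, 87.2]
ft_force: [-0.2, -0.9, 0.1]
opening: 0.0853
```

>>> play_rows([
  [0.041,0,0,0,0,0,0],
  [0.042,0,0,0,0,0,0],
  [0,0,0,0,0,0,0],
])

```text
clock: 7.0
position: [0.5459, -0.0796, 0.1544]
eef_rot: [-180.0, -0.0, 87.5]
ft_force: [0.6, -0.6, 0.6]
opening: 0.0853
```

Run:
```python
from h import *
s=snap("scene","s3")
cv2.imwrite("pics/c5.png",cv2.resize(s["pixels"][190:320,180:380],(800,520),interpolation=cv2.INTER_CUBIC)[:,:,::-1])
```

```text
(no output)
```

View pics/c5.png

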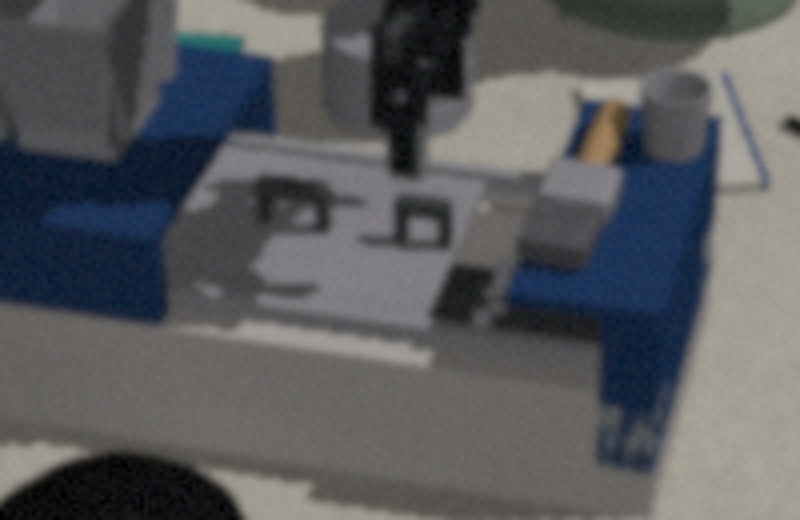

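Run:
```python
from h import *
s=load("s3")
for c in((423,203),(293,187)): print(ray(s,180+c[0]/4,190+c[1]/4,.120))
print(proj(s,[.546,-.0796,.1544]))
```

```text
[ 0.54989288 -0.08142336  0.12      ]
[ 0.54816744 -0.15998945  0.12      ]
[[286.71624201 227.45963922]]
```

>>> play_rows([
  [0,0,0.026,0,0,0,0],
  [0,0,0.026,0,0,0,0],
  [0,0,0,0,0,0,0.5],
  [0,0,0,0,0,0,1],
  [0,0,0,0,0,0,1],
], grip_force=50)

```text
clock: 7.68
position: [0.5471, -0.0826, 0.1035]
eef_rot: [179.9, 0.0, 87.2]
ft_force: [-0.0, 0.7, 0.2]
opening: 0.0318
```

>>> play_rows([
  [0,0,0,0,0,0,1],
  [-0.012,0,0,0,0,0,1],
  [-0.016,0,0,0,0,0,1],
  [-0.016,0,0,0,0,0,1],
  [-0.016,0,0,0,0,0,1],
])

```text
clock: 8.3
position: [0.5441, -0.1417, 0.1033]
eef_rot: [179.9, -0.1, 87.3]
ft_force: [0.5, 4.9, 6.0]
opening: 0.0108
```

>>> play_rows([
  [-0.008,0,0,0,0,0,1],
  [-0.004,0,0,0,0,0,1],
  [-0.004,0,0,0,0,0,1],
  [0,0,0,0,0,0,1],
])

```text
clock: 8.8
position: [0.5432, -0.158, 0.1033]
eef_rot: [179.9, -0.1, 87.2]
ft_force: [0.0, 4.0, 6.3]
opening: 0.0108
```

>>> play_rows([
  [-0.002,0,0,0,0,0,1],
  [-0.002,0,0,0,0,0,1],
  [0,0,0,0,0,0,1],
])

```text
clock: 9.18
position: [0.543, -0.1604, 0.1033]
eef_rot: [179.9, -0.2, 87.3]
ft_force: [1.1, 8.3, 6.9]
opening: 0.0108
```

>>> play_rows([
  [-0.002,0,0,0,0,0,1],
  [0,0,0,0,0,0,1],
])

```text
clock: 9.43
position: [0.543, -0.1604, 0.1033]
eef_rot: [179.9, -0.5, 87.4]
ft_force: [0.6, 12.8, 9.0]
opening: 0.0109
```

>>> play_rows([
  [0,0,0,0,0,0,0.6],
  [0,0,0,0,0,0,0],
  [0,0,0,0,0,0,0],
  [0,0,-0.03,0,0,0,0],
  [0,0,-0.06,0,0,0,0],
])

```text
clock: 10.05
position: [0.5402, -0.1635, 0.1907]
eef_rot: [-179.7, -0.1, 87.2]
ft_force: [0.5, -0.2, 0.3]
opening: 0.0852
```

Run:
```python
from h import *
s=load("scene")
for c in((444,294.6),(456.9,283.8),(465,273.5)): print(ray(s,*c,.04))
S=4;q=cv2.cvtColor(cv2.resize(s["pixels"][250:330,400:510],None,fx=S,fy=S,interpolation=cv2.INTER_CUBIC),cv2.COLOR_RGB2GRAY)
t=load("top")
# predicted scene pixels of rollers' top (z .046) and axis ends from top estimate
for c in((.51986,.32639),(.56693,.29572)): print(proj(s,[c[0],c[1],.04]))
k=cv2.inRange(q,115,255)
for cc in cv2.findContours(k,0,1)[0]:
    R_=cv2.minAreaRect(cc)
    if 400<R_[1][0]*R_[1][1]<20000: print((np.array(R_[0])+.5)/S-.5+[400,250],np.array(R_[1])/S,R_[2])
```

```text
[0.57886426 0.29312943 0.04      ]
[0.53197256 0.32388503 0.04      ]
[0.48676168 0.34480436 0.04      ]
[[457.7761715  280.83336825]]
[[445.037181   291.52292877]]
[433.75 322.75] [13.25 40.75] 90.0
[427.47595978 304.12980652] [27.34228134 17.27804184] 15.255120277404785
```

>>> play_rows([
  [0,0,-0.04,0,0,0,0.45],
  [0,0,-0.04,0,0,0,0.45],
  [0.051,0,0,0,0,0,0.45],
  [0.051,0,0,0,0,0,0.45],
  [0.051,0,0,0,0,0,0.45],
])

```text
clock: 10.68
position: [0.5496, -0.0103, 0.2724]
eef_rot: [180.0, 0.0, 87.2]
ft_force: [0.0, 0.5, -0.1]
opening: 0.047
```

>>> play_rows([
  [0.051,0,0,0,0,0,0.45],
  [0.051,0,0,0,0,0,0.45],
  [0.051,0,0,0,0,0,0.45],
  [0.051,0,0,0,0,0,0.45],
  [0.051,0,0,0,0,0,0.45],
])

```text
clock: 11.3
position: [0.5619, 0.2449, 0.2722]
eef_rot: [180.0, 0.0, 87.2]
ft_force: [1.4, -0.1, -0.5]
opening: 0.0469
```

>>> play_rows([
  [0.051,0,0,0,0,0,0.45],
  [0,0,0,0,0,0.155,0.45],
  [0,0,0,0,0,0.155,0.45],
  [0,0,0,0,0,0.156,0.45],
  [0,0,0,0,0,0,0.45],
])

```text
clock: 11.92
position: [0.5644, 0.2943, 0.272]
eef_rot: [180.0, 0.0, 60.6]
ft_force: [0.0, 0.1, -0.2]
opening: 0.0468
```

```bash
cat > w.py <<'E'
import sys
from h import *
from cell import get_obs
# usage: w.py X Y Z yaw -> shift in tool axes
o=get_obs();M=R.from_euler("xyz",o["eef_rot"],degrees=True).as_matrix();a=list(map(float,sys.argv[1:5]))
print(o["clock"],o["position"].round(4),o["eef_rot"].round(2),o["ft_force"].round(1),round(o["opening"],4),"shift",(M.T@(np.array(a[:3])-o["position"])).round(4),"wz",-np.radians(a[3]-o["eef_rot"][2]).round(4))
E
python3 w.py .5695 .2942 .10 60.6
python3 - <<'E'
from h import *
t=snap("top","t2")
a=cv2.resize(t["pixels"][170:290,280:460],(780,520),interpolation=cv2.INTER_CUBIC)
cv2.imwrite("pics/c6.png",a[:,:,::-1])
E
```

```text
11.925 [0.5644 0.2943 0.272 ] [1.800e+02 3.000e-02 6.064e+01] [ 0.   0.1 -0.2] 0.0468 shift [0.0025 0.0045 0.172 ] wz 0.0006
```

View pics/c6.png

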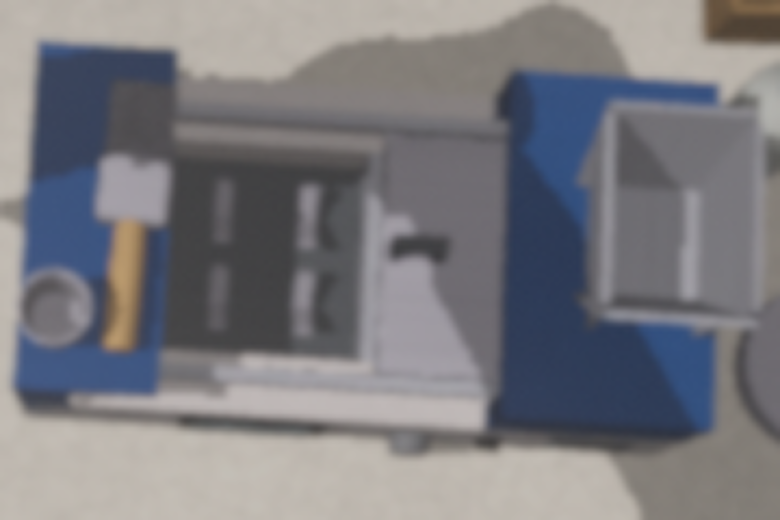

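```bash
python3 - <<'E'
from h import *
t=load("t2")
p=(.5475,-.0475,np.radians(-2.66))
for X,Y,m in((222,212,(.028,.005,.055)),(220,297,(-.028,.005,.055)),(308,215.5,(.028,-.049,.055)),(305,304,(-.028,-.049,.055))):
    w=ray(t,280+X/4.333,170+Y/4.333,.055);print(w,mill(p,m)-w)
print(mill(p,[(.028,-.022,.061),(-.028,-.022,.061)]))
E
cat > roll.txt <<'E'
E
```

```text
[ 0.57497672 -0.04412205  0.055     ] [[7.25158784e-04 3.17213109e-04 6.24500451e-17]]
[ 0.52014364 -0.04334761  0.055     ] [[-3.81425569e-04  2.14168112e-03  6.24500451e-17]]
[ 0.57364664 -0.0987819   0.055     ] [[-4.50850193e-04  1.03524194e-03  6.24500451e-17]]
[ 0.51654236 -0.09700555  0.055     ] [[7.13760216e-04 1.85780257e-03 6.24500451e-17]]
[[ 0.57444883 -0.07077575  0.061     ]
 [ 0.51850917 -0.06817684  0.061     ]]
```

>>> play_rows([
  [0.0025,0.0045,0.057,0,0,0,0.45],
  [0,0,0.057,0,0,0,0.45],
  [0,0,0.058,0,0,0,0.45],
  [0,0,0,0,0,0,0.45],
])

```text
clock: 12.48
position: [0.5654, 0.2928, 0.0956]
eef_rot: [-179.6, 0.5, 60.6]
ft_force: [-0.9, 0.0, 0.8]
opening: 0.0471
```

```bash
python3 w.py .5695 .2942 .018 60.6
python3 - <<'E'
from h import *
s=snap("scene","s4");
b=cv2.resize(s["pixels"][240:335,390:510],(780,600),interpolation=cv2.INTER_CUBIC)
cv2.imwrite("pics/c7.png",b[:,:,::-1])
E
```

```text
12.475 [0.5654 0.2928 0.0956] [-179.63    0.46   60.63] [-0.9  0.   0.8] 0.0471 shift [0.0039 0.0034 0.0776] wz 0.0005
```

View pics/c7.png

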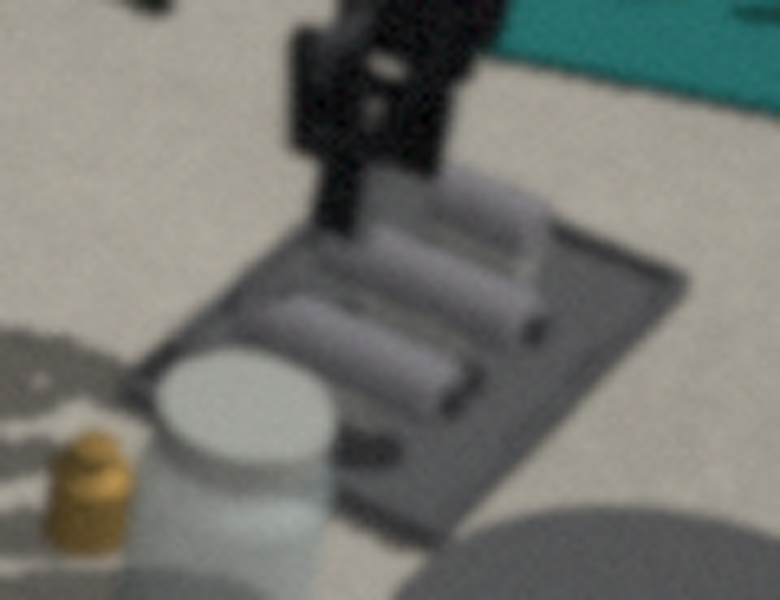

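>>> play_rows([
  [0,0,0.025,0,0,0,0.45],
  [0,0,0.025,0,0,0,0.45],
  [0,0,0,0,0,0,0.45],
  [0,0,0,0,0,0,0.45],
])

```text
clock: 13.02
position: [0.5713, 0.2953, 0.0532]
eef_rot: [179.9, -0.2, 60.6]
ft_force: [1.0, 0.8, -0.3]
opening: 0.0471
```

```bash
python3 w.py .5695 .2942 .018 60.6
```

```text
13.025 [0.5713 0.2953 0.0532] [179.85  -0.18  60.57] [ 1.   0.8 -0.3] 0.0471 shift [-0.0019 -0.0011  0.0352] wz -0.0006
```

>>> play_rows([
  [-0.001,-0.001,0.018,0,0,0,0.45],
  [0,0,0.012,0,0,0,0.45],
  [0,0,0.008,0,0,0,0.45],
  [0,0,0,0,0,0,0.45],
])

```text
clock: 13.52
position: [0.5672, 0.2939, 0.0111]
eef_rot: [-179.9, 0.1, 60.6]
ft_force: [0.1, -0.7, -0.7]
opening: 0.0471
```

>>> play_rows([
  [0,0,0,0,0,0,0.55],
  [0,0,0,0,0,0,0.65],
  [0,0,0,0,0,0,0.75],
  [0,0,0,0,0,0,0.85],
  [0,0,0,0,0,0,0.85],
], grip_force=40)

```text
clock: 14.15
position: [0.57, 0.2935, 0.0131]
eef_rot: [179.8, -0.0, 60.5]
ft_force: [3.6, -2.9, 1.1]
opening: 0.0248
```

```bash
python3 w.py .5695 .2942 .018 60.6
```

```text
14.15 [0.57   0.2935 0.0131] [ 1.7978e+02 -5.0000e-02  6.0480e+01] [ 3.6 -2.9  1.1] 0.0248 shift [ 0.0004 -0.0008 -0.0049] wz -0.0021
```

>>> play_rows([
  [0,0.001,-0.004,0,0,0,0.85],
  [0,0,-0.01,0,0,0,0.85],
  [0,0,-0.02,0,0,0,0.85],
  [0,0,-0.03,0,0,0,0.85],
  [0,0,0,0,0,0,0.85],
])

```text
clock: 14.78
position: [0.5702, 0.2946, 0.0782]
eef_rot: [179.9, -0.2, 60.6]
ft_force: [0.1, -0.7, -3.3]
opening: 0.0247
```

>>> play_rows([
  [0,0,0,0,0,0,0.85],
])

```text
clock: 14.9
position: [0.5679, 0.2935, 0.0751]
eef_rot: [-179.9, 0.1, 60.6]
ft_force: [-0.7, -0.2, -3.6]
opening: 0.0246
```

```bash
python3 w.py .574 -.071 .26 87.34
python3 - <<'E'
from h import *
from cell import get_obs
print(get_obs()["ft_torque"])
s=snap("scene","s5")
b=cv2.resize(s["pixels"][230:330,390:510],(720,600),interpolation=cv2.INTER_CUBIC)
cv2.imwrite("pics/c8.png",b[:,:,::-1])
E
```

```text
14.9 [0.5679 0.2935 0.0751] [-1.7992e+02  6.0000e-02  6.0560e+01] [-0.7 -0.2 -3.6] 0.0246 shift [-0.3147  0.1842 -0.1848] wz -0.4674
[-0.00861549  0.02352134  0.00285   ]
```

View pics/c8.png

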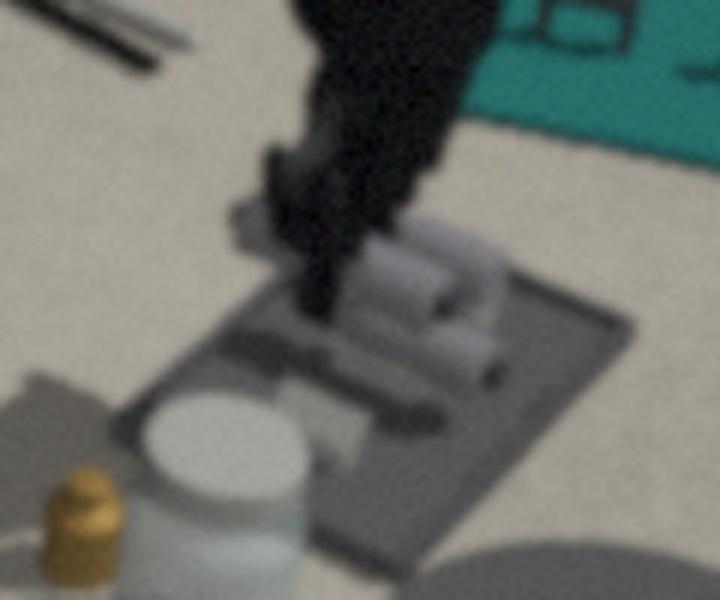

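Run:
```python
from h import *
s=load("s5")
c=np.array([.570,.2943,.095]);d=np.array([.491,.871,0])
for e in(-.046,-.04,0,.04,.046): print(e,proj(s,c+e*d))
```

```text
-0.046 [[429.86745269 265.17601837]]
-0.04 [[432.18606769 266.18020012]]
0 [[447.93797778 273.0022817 ]]
0.04 [[464.22056911 280.05419894]]
0.046 [[466.71039096 281.13252961]]
```

>>> play_rows([
  [0,0,-0.05,0,0,-0.15,0.85],
  [0,0,-0.05,0,0,-0.15,0.85],
  [0,0,-0.05,0,0,-0.167,0.85],
  [0,0,-0.035,0,0,0,0.85],
  [-0.03,0.002,0,0,0,0,0.85],
])

```text
clock: 15.58
position: [0.5706, 0.2654, 0.2634]
eef_rot: [179.8, -0.1, 87.5]
ft_force: [-0.0, -0.3, -4.0]
opening: 0.0245
```

>>> play_rows([
  [-0.045,0.003,0,0,0,0,0.85],
  [-0.055,0.004,0,0,0,0,0.85],
  [-0.055,0.004,0,0,0,0,0.85],
  [-0.055,0.004,0,0,0,0,0.85],
  [-0.055,0.004,0,0,0,0,0.85],
])

```text
clock: 16.2
position: [0.5751, -0.0035, 0.2596]
eef_rot: [-179.9, -0.0, 87.3]
ft_force: [-0.4, -0.1, -4.0]
opening: 0.0249
```

>>> play_rows([
  [-0.045,0.002,0,0,0,0,0.85],
  [-0.023,0,0,0,0,0,0.85],
  [0,0,0,0,0,0,0.85],
  [0,0,0,0,0,0,0.85],
])

```text
clock: 16.7
position: [0.5743, -0.0693, 0.2602]
eef_rot: [-179.9, -0.1, 87.3]
ft_force: [1.2, 0.7, -3.5]
opening: 0.0248
```

```bash
python3 w.py .5744 -.070 .13 87.34
```

```text
16.7 [ 0.5743 -0.0693  0.2602] [-1.7989e+02 -6.0000e-02  8.7330e+01] [ 1.2  0.7 -3.5] 0.0248 shift [-0.0009  0.0004  0.1302] wz -0.0002
```

>>> play_rows([
  [0,0,0.05,0,0,0,0.85],
  [0,0,0.05,0,0,0,0.85],
  [0,0,0.05,0,0,0,0.85],
  [0,0,0.02,0,0,0,0.85],
  [0,0,0,0,0,0,0.85],
])

```text
clock: 17.32
position: [0.5731, -0.0682, 0.0892]
eef_rot: [-179.7, -0.1, 87.4]
ft_force: [-0.9, -0.4, -2.7]
opening: 0.0247
```

>>> play_rows([
  [0,0,0,0,0,0,0.85],
  [0,0,0,0,0,0,0.85],
])

```text
clock: 17.58
position: [0.5761, -0.0699, 0.0929]
eef_rot: [179.8, 0.0, 87.3]
ft_force: [-1.0, -0.4, -3.7]
opening: 0.0248
```

```bash
python3 w.py .5744 -.070 .05 87.34
```

```text
17.575 [ 0.5761 -0.0699  0.0929] [1.7984e+02 3.0000e-02 8.7340e+01] [-1.  -0.4 -3.7] 0.0248 shift [-0.0001 -0.0018  0.0428] wz 0.0
```

>>> play_rows([
  [0,0,0.012,0,0,0,0.85],
  [0,0,0.014,0,0,0,0.85],
  [0,0,0.01,0,0,0,0.85],
  [0,0,0.004,0,0,0,0.85],
  [0,0,0,0,0,0,0.85],
])

```text
clock: 18.2
position: [0.5745, -0.0699, 0.0507]
eef_rot: [-179.9, -0.0, 87.3]
ft_force: [-0.8, 0.8, -2.7]
opening: 0.0247
```

>>> play_rows([
  [0,0,0.002,0,0,0,0.85],
  [0,0,0.002,0,0,0,0.85],
  [0,0,0,0,0,0,0.85],
])

```text
clock: 18.58
position: [0.5748, -0.07, 0.0473]
eef_rot: [180.0, -0.0, 87.3]
ft_force: [-0.0, 0.5, -3.1]
opening: 0.0248
```

>>> play_rows([
  [0,0,0.002,0,0,0,0.85],
  [0,0,0.001,0,0,0,0.85],
  [0,0,0,0,0,0,0.85],
])

```text
clock: 18.95
position: [0.5747, -0.07, 0.0442]
eef_rot: [-180.0, -0.0, 87.3]
ft_force: [0.5, -0.3, -2.8]
opening: 0.0249
```

>>> play_rows([
  [0,0,0.001,0,0,0,0.85],
  [0,0,0.001,0,0,0,0.85],
  [0,0,0,0,0,0,0.85],
])

```text
clock: 19.32
position: [0.5749, -0.07, 0.0423]
eef_rot: [180.0, 0.0, 87.3]
ft_force: [-0.4, -0.5, -2.8]
opening: 0.0245
```

>>> play_rows([
  [0,0,0.001,0,0,0,0.85],
  [0,0,0.001,0,0,0,0.85],
  [0,0,0,0,0,0,0.85],
])

```text
clock: 19.7
position: [0.5755, -0.0702, 0.0412]
eef_rot: [179.9, 0.0, 87.3]
ft_force: [-0.8, 0.1, 5.3]
opening: 0.0249
```

>>> play_rows([
  [0,0,0.001,0,0,0,0.85],
  [0,0,0,0,0,0,0.85],
])

```text
clock: 19.95
position: [0.5757, -0.0702, 0.041]
eef_rot: [179.9, 0.0, 87.3]
ft_force: [-3.1, 0.6, 12.1]
opening: 0.0249
```

```bash
python3 w.py .5744 -.070 .04 87.34
```

```text
19.95 [ 0.5757 -0.0702  0.041 ] [1.7988e+02 4.0000e-02 8.7340e+01] [-3.1  0.6 12.1] 0.0249 shift [ 0.0002 -0.0013  0.001 ] wz 0.0
```

>>> play_rows([
  [0,0,0,0,0,0,0.66],
  [0,0,0,0,0,0,0.55],
  [0,0,0,0,0,0,0.45],
  [0,0,0,0,0,0,0.45],
])

```text
clock: 20.45
position: [0.5669, -0.069, 0.0369]
eef_rot: [-179.2, -0.0, 87.3]
ft_force: [-16.1, -0.1, 5.2]
opening: 0.0468
```

>>> play_rows([
  [0,0,-0.02,0,0,0,0.45],
  [0,0,-0.05,0,0,0,0.45],
  [0,0,-0.05,0,0,0,0.45],
  [0,0,-0.05,0,0,0,0.45],
  [0,0,-0.05,0,0,0,0.45],
])

```text
clock: 21.08
position: [0.5746, -0.07, 0.2607]
eef_rot: [-180.0, -0.0, 87.3]
ft_force: [1.1, -0.7, -0.0]
opening: 0.0469
```

```bash
python3 w.py .5236 .3238 .26 60.6
```

```text
21.075 [ 0.5746 -0.07    0.2607] [-179.99   -0.     87.3 ] [ 1.1 -0.7 -0. ] 0.0469 shift [ 0.3909 -0.0695  0.0007] wz 0.466
```

>>> play_rows([
  [0.03,-0.005,0,0,0,0,0.5],
  [0.055,-0.01,0,0,0,0,0.5],
  [0.055,-0.01,0,0,0,0,0.5],
  [0.055,-0.01,0,0,0,0,0.5],
  [0.055,-0.01,0,0,0,0,0.5],
])

```text
clock: 21.7
position: [0.5412, 0.1835, 0.2591]
eef_rot: [180.0, -0.0, 87.3]
ft_force: [0.3, 0.2, -0.7]
opening: 0.0427
```

>>> play_rows([
  [0.055,-0.01,0,0,0,0,0.5],
  [0.055,-0.01,0,0,0,0,0.5],
  [0.031,-0.0045,0,0,0,0.15,0.5],
  [0,0,0.04,0,0,0.16,0.5],
  [0,0,0.04,0,0,0.156,0.5],
])

```text
clock: 22.32
position: [0.5238, 0.3248, 0.1783]
eef_rot: [180.0, -0.1, 60.4]
ft_force: [0.4, -0.9, 0.3]
opening: 0.043
```

>>> play_rows([
  [0,0,0.04,0,0,0,0.5],
  [0,0,0.02,0,0,0,0.5],
  [0,0,0,0,0,0,0.5],
  [0,0,0,0,0,0,0.5],
  [0,0,0,0,0,0,0.5],
])

```text
clock: 22.95
position: [0.5247, 0.3243, 0.1207]
eef_rot: [179.9, -0.1, 60.6]
ft_force: [0.4, 0.3, 0.4]
opening: 0.0423
```

```bash
python3 w.py .5234 .3244 .053 60.6;  python3 - <<'E'
from h import *
t=snap("top","t3")
a=cv2.resize(t["pixels"][170:290,280:460],(780,520),interpolation=cv2.INTER_CUBIC)[:, :470]
s=snap("scene","s6")
b=cv2.resize(s["pixels"][200:290,250:310],(330,520),interpolation=cv2.INTER_CUBIC)
cv2.imwrite("pics/c9.png",np.hstack([a,b])[:,:,::-1])
E
```

```text
22.95 [0.5247 0.3243 0.1207] [ 1.7992e+02 -1.1000e-01  6.0610e+01] [0.4 0.3 0.4] 0.0423 shift [-0.0007 -0.0012  0.0677] wz 0.0002
```

View pics/c9.png

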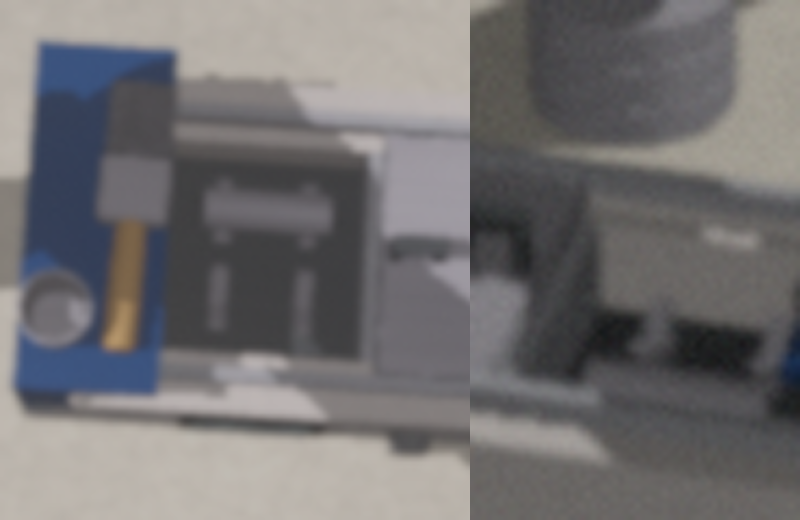

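>>> play_rows([
  [-0.001,-0.001,0.025,0,0,0,0.48],
  [0,0,0.025,0,0,0,0.48],
  [0,0,0.018,0,0,0,0.48],
  [0,0,0,0,0,0,0.48],
  [0,0,0,0,0,0,0.48],
])

```text
clock: 23.68
position: [0.523, 0.3238, 0.0521]
eef_rot: [180.0, -0.1, 60.6]
ft_force: [0.9, -0.4, -0.9]
opening: 0.0445
```

>>> play_rows([
  [0,0,0.015,0,0,0,0.48],
  [0,0,0.015,0,0,0,0.48],
  [0,0,0.009,0,0,0,0.48],
  [0,0,0,0,0,0,0.48],
  [0,0,0,0,0,0,0.48],
])

```text
clock: 24.3
position: [0.5225, 0.3235, 0.0123]
eef_rot: [180.0, -0.0, 60.6]
ft_force: [-0.1, 0.5, -0.7]
opening: 0.0443
```

>>> play_rows([
  [0,0,0,0,0,0,0.58],
  [0,0,0,0,0,0,0.66],
  [0,0,0,0,0,0,0.75],
  [0,0,0,0,0,0,0.85],
  [0,0,0,0,0,0,0.85],
])

```text
clock: 24.92
position: [0.5228, 0.3235, 0.0129]
eef_rot: [180.0, -0.0, 60.6]
ft_force: [-0.9, -0.4, 5.3]
opening: 0.0249
```

```bash
python3 w.py .5234 .3244 .013 60.6
```

```text
24.925 [0.5228 0.3235 0.0129] [ 1.7996e+02 -4.0000e-02  6.0600e+01] [-0.9 -0.4  5.3] 0.0249 shift [ 0.001   0.0001 -0.0001] wz -0.0001
```

>>> play_rows([
  [0,0,-0.01,0,0,0,0.85],
  [0,0,-0.03,0,0,0,0.85],
  [0,0,-0.05,0,0,0,0.85],
  [0,0,-0.05,0,0,-0.15,0.85],
  [0,0,-0.05,0,0,-0.16,0.85],
])

```text
clock: 25.55
position: [0.5215, 0.3232, 0.203]
eef_rot: [-179.9, 0.1, 78.7]
ft_force: [1.1, 0.1, -2.4]
opening: 0.0246
```

>>> play_rows([
  [0,0,-0.05,0,0,-0.157,0.85],
  [-0.03,0.001,-0.007,0,0,0,0.85],
  [-0.055,0.002,0,0,0,0,0.85],
  [-0.055,0.002,0,0,0,0,0.85],
  [-0.055,0.002,0,0,0,0,0.85],
])

```text
clock: 26.18
position: [0.5195, 0.1269, 0.2586]
eef_rot: [-179.9, 0.0, 87.4]
ft_force: [1.6, -0.6, -2.9]
opening: 0.0248
```

>>> play_rows([
  [-0.055,0.002,0,0,0,0,0.85],
  [-0.055,0.002,0,0,0,0,0.85],
  [-0.05,0.002,0,0,0,0,0.85],
  [-0.035,0.002,0,0,0,0,0.85],
  [0,0,0,0,0,0,0.85],
])

```text
clock: 26.8
position: [0.5188, -0.0689, 0.2586]
eef_rot: [-179.9, -0.0, 87.1]
ft_force: [0.1, 0.5, -2.8]
opening: 0.025
```

>>> play_rows([
  [0,0,0,0,0,0,0.85],
  [0,0,0,0,0,0,0.85],
])

```text
clock: 27.05
position: [0.5192, -0.0657, 0.2591]
eef_rot: [-180.0, -0.0, 87.5]
ft_force: [-0.8, 0.0, -1.5]
opening: 0.0251
```

```bash
python3 w.py .5195 -.067 .09 87.34
```

```text
27.05 [ 0.5192 -0.0657  0.2591] [-1.7996e+02 -3.0000e-02  8.7450e+01] [-0.8  0.  -1.5] 0.0251 shift [-0.0013  0.0005  0.1691] wz 0.002
```

>>> play_rows([
  [0,0,0.03,0,0,0,0.85],
  [0,0,0.05,0,0,0,0.85],
  [0,0,0.05,0,0,0,0.85],
  [0,0,0.03,0,0,0,0.85],
  [0,0,0.009,0,0,0,0.85],
])

```text
clock: 27.68
position: [0.5179, -0.0654, 0.0885]
eef_rot: [-179.8, -0.1, 87.5]
ft_force: [-0.1, 0.3, -2.4]
opening: 0.0246
```

>>> play_rows([
  [0,0,0,0,0,0,0.85],
  [0,0,0,0,0,0,0.85],
  [0,0,0,0,0,0,0.85],
])

```text
clock: 28.05
position: [0.5205, -0.067, 0.0916]
eef_rot: [179.9, 0.0, 87.4]
ft_force: [-0.9, 0.3, -2.0]
opening: 0.0246
```

```bash
python3 w.py .5195 -.067 .05 87.34
```

```text
28.05 [ 0.5205 -0.067   0.0916] [1.7986e+02 3.0000e-02 8.7370e+01] [-0.9  0.3 -2. ] 0.0246 shift [ 0.     -0.0011  0.0416] wz 0.0005
```

>>> play_rows([
  [0,0,0.012,0,0,0,0.85],
  [0,0,0.014,0,0,0,0.85],
  [0,0,0.01,0,0,0,0.85],
  [0,0,0.004,0,0,0,0.85],
  [0,0,0,0,0,0,0.85],
])

```text
clock: 28.68
position: [0.5191, -0.0668, 0.0498]
eef_rot: [-179.9, -0.0, 87.4]
ft_force: [-0.6, -0.4, -2.4]
opening: 0.0248
```

>>> play_rows([
  [0,0,0.002,0,0,0,0.85],
  [0,0,0.002,0,0,0,0.85],
  [0,0,0.001,0,0,0,0.85],
  [0,0,0.001,0,0,0,0.85],
  [0,0,0,0,0,0,0.85],
])

```text
clock: 29.3
position: [0.5194, -0.0668, 0.0442]
eef_rot: [-180.0, -0.0, 87.4]
ft_force: [0.1, -1.0, -1.8]
opening: 0.025
```

>>> play_rows([
  [0,0,0.001,0,0,0,0.85],
  [0,0,0.001,0,0,0,0.85],
  [0,0,0,0,0,0,0.85],
])

```text
clock: 29.68
position: [0.5193, -0.0668, 0.0422]
eef_rot: [-180.0, -0.0, 87.4]
ft_force: [0.2, 0.1, -3.0]
opening: 0.0245
```

>>> play_rows([
  [0,0,0.001,0,0,0,0.85],
  [0,0,0,0,0,0,0.85],
])

```text
clock: 29.92
position: [0.5196, -0.0669, 0.0413]
eef_rot: [180.0, 0.0, 87.4]
ft_force: [0.5, -0.7, -2.0]
opening: 0.0249
```

>>> play_rows([
  [0,0,0.001,0,0,0,0.85],
  [0,0,0,0,0,0,0.85],
])

```text
clock: 30.18
position: [0.5198, -0.0669, 0.041]
eef_rot: [180.0, 0.0, 87.4]
ft_force: [-0.4, -0.3, 5.1]
opening: 0.0247
```

>>> play_rows([
  [0,0,0.001,0,0,0,0.85],
  [0,0,0,0,0,0,0.85],
])

```text
clock: 30.42
position: [0.5199, -0.067, 0.0408]
eef_rot: [179.9, 0.0, 87.4]
ft_force: [-3.0, 0.4, 12.8]
opening: 0.0251
```

>>> play_rows([
  [0,0,0,0,0,0,0.66],
  [0,0,0,0,0,0,0.56],
  [0,0,0,0,0,0,0.56],
  [0,0,0,0,0,0,0.56],
])

```text
clock: 30.92
position: [0.5233, -0.0677, 0.0407]
eef_rot: [179.6, 0.1, 87.4]
ft_force: [5.4, -0.2, 4.0]
opening: 0.0376
```

>>> play_rows([
  [0,0,-0.02,0,0,0,0.56],
  [0,0,-0.05,0,0,0,0.56],
  [0,0,-0.05,0,0,0,0.56],
  [0,0,-0.05,0,0,0,0.56],
  [0,0,-0.05,0,0,0,0.56],
])

```text
clock: 31.55
position: [0.5192, -0.0668, 0.2608]
eef_rot: [180.0, -0.0, 87.4]
ft_force: [1.3, 0.2, -0.4]
opening: 0.0379
```

>>> play_rows([
  [0.055,0,0,0,0,0,0.56],
  [0.055,0,0,0,0,0,0.56],
  [0.055,0,0,0,0,0,0.56],
  [0.055,0,0,0,0,0,0.56],
  [0.055,0,0,0,0,0,0.56],
])

```text
clock: 32.17
position: [0.532, 0.2096, 0.2591]
eef_rot: [180.0, 0.0, 87.4]
ft_force: [0.9, -0.4, 0.9]
opening: 0.0376
```

>>> play_rows([
  [0.05,0,0,0,0,0,0.56],
  [0.05,0,0,0,0,0,0.56],
  [0,0,0,0,0,0,0.56],
  [0,0,0,0,0,0,0.56],
])

```text
clock: 32.67
position: [0.5364, 0.3075, 0.2587]
eef_rot: [-180.0, 0.0, 87.4]
ft_force: [-0.8, -0.6, 0.7]
opening: 0.0377
```

Run:
```python
from h import *
t=snap("top","t4")
a=cv2.resize(t["pixels"][170:290,280:460],(780,520),interpolation=cv2.INTER_CUBIC)[:, :470]
s=snap("scene","s7")
b=cv2.resize(s["pixels"][190:290,220:320],(330,330),interpolation=cv2.INTER_CUBIC)
b=cv2.copyMakeBorder(b,0,190,0,0,cv2.BORDER_CONSTANT)
cv2.imwrite("pics/c10.png",np.hstack([a,b])[:,:,::-1])
```

```text
(no output)
```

View pics/c10.png

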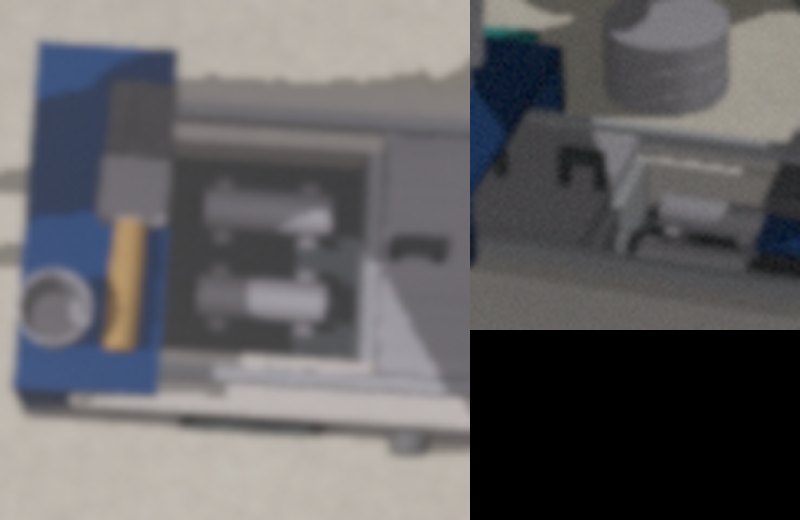

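Run:
```python
from h import *
from cell import job_done,get_obs
t=load("t4");p=(.548,-.0482,np.radians(-2.66))
def inv(w): d=w[:2]-np.array(p[:2]);c,s=np.cos(p[2]),np.sin(p[2]);return (c*d[0]+s*d[1])*1e3,(-s*d[0]+c*d[1])*1e3
for n,X,Y,z in(("rear handle",417,247,.12),("far",268,212,.068),("near",262.5,298,.068)): print(n,inv(ray(t,280+X/4.333,170+Y/4.333,z)))
print(get_obs()["ft_force"],get_obs()["clock"])
job_done()
```

```text
rear handle (np.float64(-1.9926318741986855), np.float64(-110.9088723180402))
far (np.float64(25.655940320630155), np.float64(-23.127623446013057))
near (np.float64(-29.396651195851693), np.float64(-22.533843489110442))
[-0.92029336  0.28101251  0.59190321] 32.775
the job is handed in; nothing more can be done
```

The job was handed in at 32.8 s with the hatch home and both long rollers in their grooves. No verdict was reported back.

**Hatch:** I lifted it about 14 mm by the middle handle and slid it about 105 mm along the channel. I then set it down, took hold of the rear handle and pushed it until it stopped moving and the push force rose to about 13 N. In the last top picture the rear handle is at mill y about -111 mm, against -113 when home, and the hatch looks flat.

**Rollers:** Each was lowered until it bore on its notches with about 12 N on the wrist, then released. In the last picture, against the groove centres at x ±28, y -22:

| Roller | Mill x (mm) | Mill y (mm) |
|---|---|---|
| Far side (+x) | +25.7 | -23.1 |
| Near side (-x) | -29.4 | -22.5 |

These x values come from pixels read by eye, good to 2 to 3 mm. Seating height was not measured in the pictures; both rollers stopped with the gripper at 41 mm, matching the expected 40.5 mm.

**Checks that disagreed or stood out:**
- **Scene camera:** it sat about 3 pixels (up to 12 mm in x) off the top camera. I relied on the top camera, which agreed with what the arm touched to within about 2 mm.
- **First roller release:** a finger pressed something, most likely the bay wall, with about 16 N. The roller looked undisturbed afterwards, and I opened the fingers less for the second one.
- **Sleeve and other objects:** I never reached for them, but I took no final measurement of their positions.

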